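Select the square filter on the photometer and start it

TASK

On the photometer, push the upright tabs of the filter wheel to step the wheel round until the square window (the one labelled with three dots) has clicked in at the black pointer, then press the round white start key down and let it come up again. Use only the fingertips: push gently, do not grip the tabs, do not press the key before the right filter is in place, and do not shove or lift the photometer or disturb the vial, beaker, tub and bottle around it.

Things in the scene. Friction and masses are not known exactly. Their poses are not given: they have to be found in the camera images.
- photometer: Grey plastic case standing loose on rubber feet, 240 x 380 mm, flat deck 70 mm above the table, 2.2 to 3.4 kg; slides at 15 to 25 N. Origin: centre of its underside; x, y along its 240, 380 mm sides, z up. In its frame the wheel axis is at y = 65 mm, the start key at x = -60, y = -125 mm, a flat display at x = 55, y = -105 mm, and an arrow 12 mm high at x = 0, y = -36 to -78 mm pointing at the wheel.
- wheel (a joint): Angle of the filter wheel (rad), positive anticlockwise from above; 0 (or any multiple of 2 pi) has the square window at the pointer. Turns endlessly both ways, with a spring detent every 60 degrees: a push of 1 to 2 N at a tab moves it, and past the ridge halfway between detents it snaps on by itself into the next one.
- wheel_axis (a point): Centre of the wheel on its upper face, 84 mm above the table, fixed to the case. The wheel is a flat aluminium disc 200 mm across, 10 mm thick, axis upright, with a hub 26 mm wide and 6 mm high. It has six places 60 degrees apart, each with, from the hub outward, a white label with 1 to 6 dots, a flat amber window (centre 58 mm from the axis) and a black tab.
- square_tab (a point): Middle of the tab outward of the square window, 89 mm from the axis, 15 mm above the disc; turns with the wheel. Six tabs alike, one straight outward of each window: upright fins 30 mm tall (top 114 mm above the table), 8 mm thick round the wheel, 22 mm long radially (78 to 100 mm from the axis). Any of them may be pushed.
- square_window (a point): Centre of the only square window (36 mm frame), labelled with three dots, on the wheel's upper face, 58 mm from the axis; turns with the wheel. The other five windows are round, 31 mm across.
- pointer (a point): The point fixed over the wheel, 58 mm from the axis towards the black arrow (case -y direction), where the chosen window must stand.
- start_key_top (a point): Centre of the top of the start key, a round white push button 32 mm across in a black housing 48 mm across and 12 mm high on the deck; its top is 92 mm above the table, 10 mm above the housing. It moves straight down 6 mm against a spring: 1.5 N starts it, fully down takes 5 N, and it springs up again.
- start_key (a joint): How far the start key is pressed (m): 0 up, 0.006 fully down; a press counts from 0.004.
- case_corner (a point): A top corner of the case (at x = +120, y = +190, z = 70 mm in its frame), to tell whether the case was turned.
- vial: Small glass vial with black cap, 26 mm across, 50 mm tall, standing loose on the photometer's deck at its far right corner. Origin: centre of its underside. Leave alone.
- beaker: Glass beaker 72 mm across, 95 mm tall, on the table to the left of the photometer. Origin: centre of its underside. Leave alone.
- tub: White plastic tub with red lid, 90 mm across, 110 mm tall, on the table to the right of the photometer. Origin: centre of its underside. Leave alone.
- reagent: Amber glass bottle 64 mm across, 150 mm tall, on the table beyond the photometer. Origin: centre of its underside. Leave alone.

How it is judged:
By the outcome, as a careful person would: the job done as asked, in the order asked, and still so for the second after the job is handed in, with the robot touching nothing.
It also fails if it takes over 48 s, if anything falls off the work surface, if the arm or the gripper's body presses on something with over 40 N, if the wrist force passes 120 N, or if a joint passes its speed limit or range.

ROBOT

A 7-joint arm with a two-finger parallel gripper is mounted at the origin on the work surface. World frame = base frame: x ahead of the robot, y to its left, z up, the work surface at z = 0. Lengths are in m, angles in degrees, forces in N, time in s.
With the tool pointing down it reaches from about 0.425 to 0.875 m from the base axis. Payload 4.7 kg.
Tool frame: the origin (TCP) lies between the finger pads; the fingertips stand 25 mm ahead of it and the grasp point (between the pads) lies 6 mm ahead of it (env.tip_reach is the distance from the TCP to the fingertips, in m); z points along the fingers, y is the direction in which the jaws open and shut (so a half turn about z gives the same grasp; the last joint's range is limited). The gripper opens to 87 mm and grips with 3 to 60 N. Pads are 19 mm wide; open, the fingers measure 117 mm over their backs; the gripper's body (75 mm by 190 mm) begins 51 mm behind the grasp point.
Start: joints at [-65.369, 18.392, -4.016, 83.108, 1.295, 78.541, -3.26], TCP at [0.263, 0.595, 0.248] pointing down, gripper open.
Joint ranges: [-163.93, 163.93], [-17.29, 119.83], [-79.2, 71.16], [3.27, 140.29], [-89.18, 269.18], [5.43, 117.66], [-154.24, 154.24]. Speed limits (degrees/s): [147.25, 147.25, 180, 180, 180, 180, 180].

INTERFACE

Orientations are given as [roll, pitch, yaw] about the fixed x, y, z axes, in that order (R = Rz(yaw) Ry(pitch) Rx(roll)).
In Python, from cell import env, viewer, job gives the robot as it stands.
- The arm moves only by the tool move_arm, never from a script. Its argument "steps" is a list of rows, each a list of 7 numbers: the finger opening in cm, from 0 to 8.7, then the shift along the tool's x, y, z in cm, then the turn, a rotation vector about the tool's x, y, z in rad. In form: [[fingers, tx, ty, tz, wx, wy, wz], ...]. A call has 1 to 5 rows; each row shifts and turns the commanded pose from where the row before left it, along the tool's axes as they then stand; what a row does not reach is not made up. A row lasts 1/12 s, in which the tool goes at most 41.7 mm and 7.16 degrees, less where a joint would pass 70% of its speed; a pose out of reach is approached as far as the arm can. A call is refused whole if a number of a shift passes 4.17 or a number of a turn 0.125, either way. A call with a gripper value outside its range is refused whole. The fingers move at their own pace and stop on an object; "force" is the grip in N (left out, the last holds). Time passes only in rows, so rows that do not move let the fingers close. It gives the time, the measured TCP pose, the force and the opening at its end, in the units of the state.
- env.get_obs(): the state, without advancing time (a new reading comes with each control period).
- viewer.read_camera(name): name is "side" or "top" or "wrist"; returns a dict with "img" (420x560x3 uint8, red, green, blue), "vfov" (degrees; the focal length in pixels is half the picture's height over the tangent of half this angle, whatever the lens; pixels are square), "cx", "cy" (the principal point, pixels), "k1" (the pictures are not rectified: a ray, as slopes to the right and down, at radius r is drawn at 1 + k1 r^2 times it, then the intrinsics apply), "extrinsics" (4x4, takes a point from world to camera coordinates); the wrist camera has in their place "mount" (4x4, takes a point from camera to tool coordinates, whose origin is the TCP and whose axes are the flange's). Camera axes: x right, y down, z forward; pixel columns grow to the right and rows downward; lengths in m; the calibration is good to about 2 mm. A picture is of the moment at which its call begins: read the wrist's pose just before it. There is no depth.
- job.sign_off(): hands the job in, once; it reports no verdict.
The state is a dict: "time_s": time; "qpos": joint angles; "joint_velocities": joint speeds; "effort": joint torques, N m; "tool_pos": TCP position; "tool_rot": TCP orientation; "force": force on the tool from outside, world axes, zero at the start; "wrist_torque": the same for the moment, N m; "grip_width": finger opening in m.
Only numpy, scipy, OpenCV 4.12 (cv2) and the standard library are available. Lean on these libraries where they do the work, as an engineer would, in place of code of your own. Each camera call takes 0.05 s, during which the arm holds its last target.

## Working session

There is one attempt and no reset: what is moved stays moved. The work goes in short steps, Python scripts to look and compute and a tool call to move; the robot and the scene stay as the last step left them, time stands still between calls to the robot, and variables do not carry over. Pictures are saved under pics/ and viewed, and the job is handed in when it is done.

Besides the shell and the picture viewer there is one more tool, called as name([rows], argument=value, ...), one row to a line, values as JSON. move_arm: Moves the arm, as the interface text tells. Its arguments: {"type":"object","properties":{"steps":{"type":"array"},"force":{"type":"number"}},"required":["steps"]}

```bash
ls; mkdir -p pics
python3 - <<'E'
from cell import env, viewer, job
import cv2
o=env.get_obs(); print({k:o[k] for k in ('time_s','tool_pos','tool_rot','force','grip_width')}, env.tip_reach)
for n in ('top','side'):
    c=viewer.read_camera(n); cv2.imwrite(f'pics/{n}0.png',c['img'][:,:,::-1]); print(n,c['vfov'],c['cx'],c['cy'],c['k1'],c['extrinsics'])
E
```

```text
pics
{'time_s': 0.0, 'tool_pos': array([0.26239074, 0.59412978, 0.24645161]), 'tool_rot': array([-1.79889619e+02,  7.48651837e-03,  1.56179293e+02]), 'force': array([0.8122944 , 0.11697017, 0.7692033 ]), 'grip_width': 0.0870344176286196} 0.025
top 54.81606186210449 273.8004436098388 216.6372330873634 -0.04558575494137126 [[-0.00705376 -0.99997055  0.00302461  0.01919478]
 [-0.96903263  0.00608885 -0.24685764  0.62907243]
 [ 0.24683195 -0.00467222 -0.96904704  0.92702921]
 [ 0.          0.          0.          1.        ]]
side 42.90919537310209 283.220418307399 211.14159055632174 -0.1455267185747999 [[ 0.91708562 -0.39811114 -0.0214821  -0.57114775]
 [-0.20863823 -0.43330711 -0.87676396  0.22091559]
 [ 0.33974115  0.8085496  -0.48044093  0.98806772]
 [ 0.          0.          0.          1.        ]]
```

View pics/top0.png

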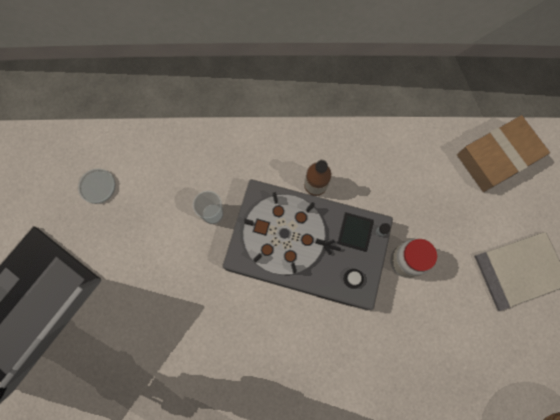

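View pics/side0.png

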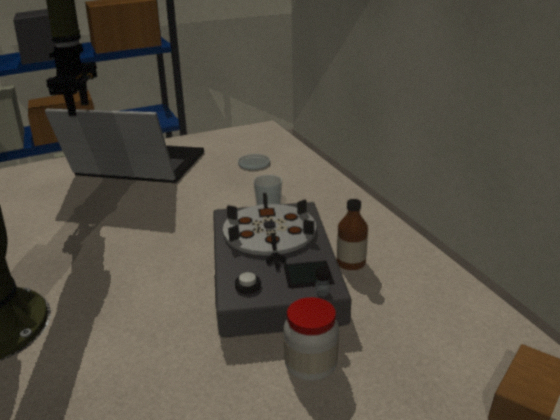

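The top view shows the case at about (310,245), with the wheel hub at (285,233) and the arrow at (327,243). The square window is at (261,227), roughly opposite the pointer, and the white key is at (354,278). I'll zoom in and measure.

```bash
cat > h.py <<'E'
import numpy as np, cv2
def K(c):
    h=c['img'].shape[0]; f=h/2/np.tan(np.radians(c['vfov']/2)); return f
def ray(c,u,v,E=None):
    f=K(c); d=np.array([(u-c['cx'])/f,(v-c['cy'])/f]); s=d.copy()
    for _ in range(30): s=d/(1+c['k1']*(s@s))
    E=c['extrinsics'] if E is None else E
    R,t=E[:3,:3],E[:3,3]
    return -R.T@t, R.T@np.array([s[0],s[1],1])
def onz(c,u,v,z,E=None):
    o,d=ray(c,u,v,E); return o+d*(z-o[2])/d[2]
def proj(c,p,E=None):
    E=c['extrinsics'] if E is None else E
    q=E[:3,:3]@p+E[:3,3]; s=q[:2]/q[2]; s=s*(1+c['k1']*(s@s)); return s*K(c)+[c['cx'],c['cy']]
E
python3 - <<'E'
from cell import env, viewer, job
import cv2,numpy as np
from h import *
c=viewer.read_camera('top'); im=c['img']
b=cv2.resize(im[165:320,170:450],None,fx=2.8,fy=2.8,interpolation=cv2.INTER_CUBIC)
cv2.imwrite('pics/topz.png',cv2.convertScaleAbs(b[:,:,::-1],alpha=1.8))
hsv=cv2.cvtColor(im,cv2.COLOR_RGB2HSV)
sub=np.zeros(im.shape[:2],np.uint8); sub[185:285,235:335]=1
m=((hsv[...,0]<18)&(hsv[...,1]>120)&(hsv[...,2]>30)).astype(np.uint8)*sub
n,l,s,ce=cv2.connectedComponentsWithStats(m)
for i in range(1,n):
    if s[i,4]>20: print('win',ce[i],s[i],onz(c,*ce[i],.084))
g=cv2.cvtColor(im,cv2.COLOR_RGB2GRAY)
m=((g>100)).astype(np.uint8); m2=np.zeros_like(m); m2[185:295,232:370]=m[185:295,232:370]
n,l,s,ce=cv2.connectedComponentsWithStats(m2)
for i in range(1,n):
    if s[i,4]>60: print('bright',ce[i],s[i],onz(c,*ce[i],.092))
E
```

```text
win [277.9375  210.84375] [274 207   9   9  64] [0.64263123 0.00465752 0.084     ]
win [300.63636364 217.        ] [296 213  10   9  66] [ 0.62652974 -0.05128237  0.084     ]
win [260.96850394 226.62992126] [255 220  13  14 127] [0.60275423 0.04670119 0.084     ]
win [306.84848485 239.25757576] [303 235   9   9  66] [ 0.57046775 -0.06513287  0.084     ]
win [266.79411765 249.36764706] [263 245   9  10  68] [0.54619929 0.03256137 0.084     ]
win [289.94285714 255.95714286] [286 252   9   9  70] [ 0.52974598 -0.02322986  0.084     ]
bright [238.05576208 194.08178439] [232 185  16  21 269] [0.68425296 0.10350894 0.092     ]
bright [294.00628931 187.73584906] [273 185  35   9 159] [ 0.69997945 -0.03591483  0.092     ]
bright [349.32268722 195.19823789] [320 185  50  26 908] [ 0.67972625 -0.17333371  0.092     ]
bright [284.00492476 234.11545828] [ 243  195   82   80 3655] [ 0.58196    -0.00936734  0.092     ]
bright [258.00222469 286.95773081] [232 273  77  22 899] [0.45558906 0.05337619 0.092     ]
bright [354.12230216 277.78417266] [348 272  13  13 139] [ 0.47526739 -0.1740293   0.092     ]
```

View pics/topz.png

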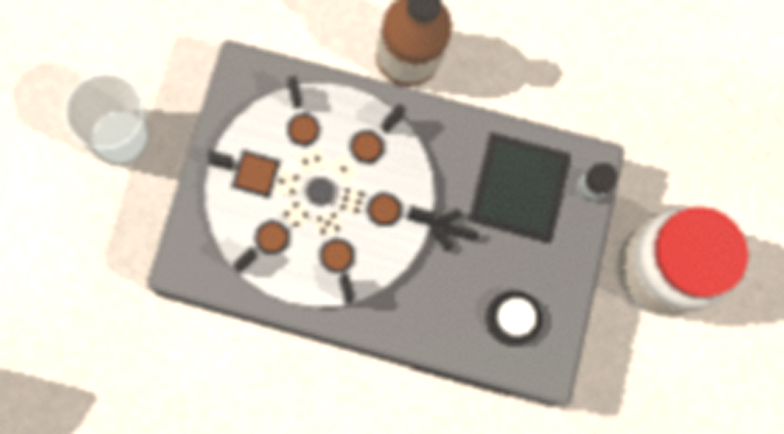

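move_arm([
  [0, 0, 0, -3, 0, 0, -0.125],
  [0, -1.5, -1.2, -3, 0, 0, 0],
  [0, -3, -2.3, 0, 0, 0, 0],
  [0, -3, -2.3, 0, 0, 0, 0],
  [0, -3, -2.3, 0, 0, 0, 0],
], force=10)

```text
time_s: 0.57
tool_pos: [0.3405, 0.4859, 0.3079]
tool_rot: [180.0, 0.0, 163.4]
force: [1.1, -0.2, 0.2]
grip_width: 0.0617
```

move_arm([
  [0, -3, -2.3, 0, 0, 0, 0],
  [0, -3, -2.3, 0, 0, 0, 0],
  [0, -3, -2.3, 0, 0, 0, 0],
  [0, -3, -2.3, 0, 0, 0, 0],
  [0, -3, -2.3, 0, 0, 0, 0],
])

```text
time_s: 0.98
tool_pos: [0.4514, 0.3319, 0.3075]
tool_rot: [180.0, -0.0, 163.3]
force: [0.3, 0.6, -0.1]
grip_width: 0.0285
```

move_arm([
  [0, -3, -2.3, 0, 0, 0, 0],
  [0, -3, -2.3, 0, 0, 0, 0],
  [0, -3, -2.3, 0, 0, 0, 0],
  [0, -3, -2.3, 0, 0, 0, 0],
  [0, 0, 0, 0, 0, 0, 0],
])

```text
time_s: 1.4
tool_pos: [0.5438, 0.2013, 0.3074]
tool_rot: [-179.8, 0.2, 162.6]
force: [-0.3, -2.0, -0.4]
grip_width: 0.0017
```

move_arm([
  [0, -3.2, -2.5, 0, 0, 0, 0],
  [0, -3.2, -2.5, 0, 0, 0, 0],
  [0, -3.2, -2.5, 0, 0, 0, 0],
  [0, -3.2, -2.5, 0, 0, 0, 0],
  [0, 0, 0, 0, 0, 0, 0],
])

```text
time_s: 1.82
tool_pos: [0.6362, 0.068, 0.3067]
tool_rot: [-179.6, 0.2, 162.6]
force: [-1.7, -1.5, 0.8]
grip_width: 0.0005
```

Run:
```python
from cell import env, viewer, job
import cv2,numpy as np
o=env.get_obs(); print(o['tool_pos'],o['tool_rot'],o['force'],o['grip_width'])
c=viewer.read_camera('wrist'); cv2.imwrite('pics/w1.png',cv2.convertScaleAbs(c['img'][:,:,::-1],alpha=1.6)); print(c['mount'],c['vfov'])
```

```text
[0.63620134 0.06800458 0.30666151] [-179.62507982    0.19683714  162.60920652] [-1.68843296 -1.54721901  0.76768636] 0.0004866478823613651
[[ 1.03753103e-03 -9.67226839e-01 -2.53911729e-01  6.96444069e-02]
 [ 9.99999226e-01  1.17796237e-03 -4.01031472e-04  5.89492848e-04]
 [ 6.86986866e-04 -2.53911117e-01  9.67227312e-01 -1.36872868e-01]
 [ 0.00000000e+00  0.00000000e+00  0.00000000e+00  1.00000000e+00]] 69.58631804038268
```

View pics/w1.png

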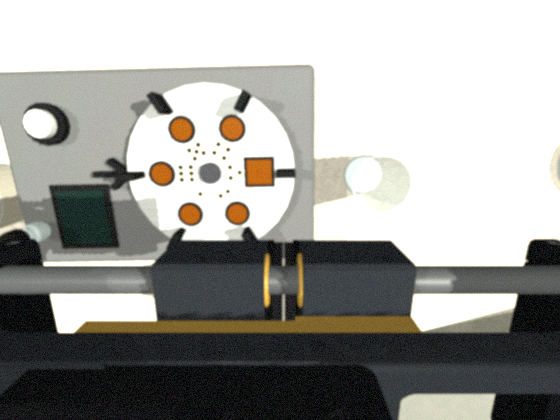

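The wrist view shows the hub at (210,174), the square window at (260,172) on the side away from the arrow, the arrow tip at (143,175) and the key at (40,124). I'll check the top-view measurement against it.

```bash
cat >> h.py <<'E'
from scipy.spatial.transform import Rotation as Rr
def wristE(c,o):
    T=np.eye(4); T[:3,:3]=Rr.from_euler('xyz',o['tool_rot'],degrees=True).as_matrix(); T[:3,3]=o['tool_pos']
    return np.linalg.inv(T@c['mount'])
def wins(c,E,roi):
    im=c['img']; x0,x1,y0,y1=roi
    hsv=cv2.cvtColor(im,cv2.COLOR_RGB2HSV); m=((hsv[...,0]<18)&(hsv[...,1]>150)&(hsv[...,2]>60)).astype(np.uint8)
    k=np.zeros_like(m); k[y0:y1,x0:x1]=m[y0:y1,x0:x1]
    n,l,s,ce=cv2.connectedComponentsWithStats(k)
    return [(ce[i],s[i],onz(c,*ce[i],.084,E)) for i in range(1,n) if s[i,4]>30]
def case(p,ax=(.5864,-.0093),yaw=-16.5):
    a=np.radians(yaw); d=np.array(p[:2])-ax; return np.array([d@[np.cos(a),np.sin(a)], d@[-np.sin(a),np.cos(a)]])
E
python3 - <<'E'
from cell import env, viewer, job
from h import *
o=env.get_obs(); c=viewer.read_camera('wrist'); E=wristE(c,o)
W=wins(c,E,(110,310,80,230)); P=[]
for ce,s,p in W: print(ce.round(1),s[2:],p.round(4),case(p).round(4)); P.append(p)
print('axis',np.mean(P,0), 'key',onz(c,40,124,.092,E), 'tipproj',proj(c,o['tool_pos']-[0,0,.025],E))
g=cv2.cvtColor(c['img'],cv2.COLOR_RGB2GRAY)
print([case(onz(c,40,124,.092,E))])
E
```

```text
[177.7 132. ] [ 22  23 400] [ 0.5304 -0.0228  0.084 ] [-0.0499 -0.0288]
[228.3 131.1] [ 22  23 395] [0.5466 0.0333 0.084 ] [-0.0502  0.0296]
[255.5 174.5] [ 27  26 663] [0.6032 0.0475 0.084 ] [-0.      0.0592]
[157.9 176.2] [ 21  21 353] [ 0.5708 -0.0647  0.084 ] [ 0.0008 -0.0576]
[186.5 216.5] [ 20  20 319] [ 0.6274 -0.0506  0.084 ] [ 0.051 -0.028]
[233.5 215.7] [ 20  20 317] [0.6435 0.0054 0.084 ] [0.0506 0.0303]
axis [ 0.58697326 -0.00866196  0.084     ] key [ 0.47748215 -0.16472303  0.092     ] tipproj [282.30594102 258.61773421]
[array([-0.06029006, -0.17995701])]
```

move_arm([
  [0, 0, 0, 3, 0, 0, 0],
  [0, 0, 0, 3, 0, 0, 0],
  [0, 0, 0, 3, 0, 0, 0],
  [0, 0, 0, 2, 0, 0, 0],
  [0, 0, 0, 0, 0, 0, 0],
])

```text
time_s: 2.33
tool_pos: [0.6293, 0.0811, 0.1921]
tool_rot: [-179.8, -0.5, 163.5]
force: [-0.4, -0.1, -0.3]
grip_width: 0.0005
```

Run:
```python
from cell import env, viewer, job
from h import *
o=env.get_obs(); print(o['tool_pos'],o['tool_rot'],case(o['tool_pos'])*1000)
```

```text
[0.62928446 0.0810645  0.1920977 ] [-179.8180077    -0.5174675   163.51880866] [15.45355717 98.82311055]
```

move_arm([
  [0, -1.3, -0.9, 0, 0, 0, 0],
  [0, 0, 0, 1.5, 0, 0, 0],
  [0, 0, 0, 1.5, 0, 0, 0],
  [0, 0, 0, 0, 0, 0, 0],
  [0, 0, 0, 0, 0, 0, 0],
])

```text
time_s: 2.75
tool_pos: [0.6428, 0.0679, 0.1682]
tool_rot: [180.0, -0.0, 163.4]
force: [0.6, -0.7, -0.2]
grip_width: -0.0001
```

Run:
```python
from cell import env, viewer, job
from h import *
o=env.get_obs(); print(o['tool_pos'],o['tool_rot'],case(o['tool_pos'])*1000)
c=viewer.read_camera('side'); cv2.imwrite('pics/s1.png',cv2.convertScaleAbs(cv2.resize(c['img'][120:330,150:430,::-1],None,fx=2.8,fy=2.8),alpha=1.5))
```

```text
[0.64275912 0.06793973 0.16824895] [ 1.79961151e+02 -3.47877075e-02  1.63444664e+02] [32.10096902 90.06582931]
```

View pics/s1.png

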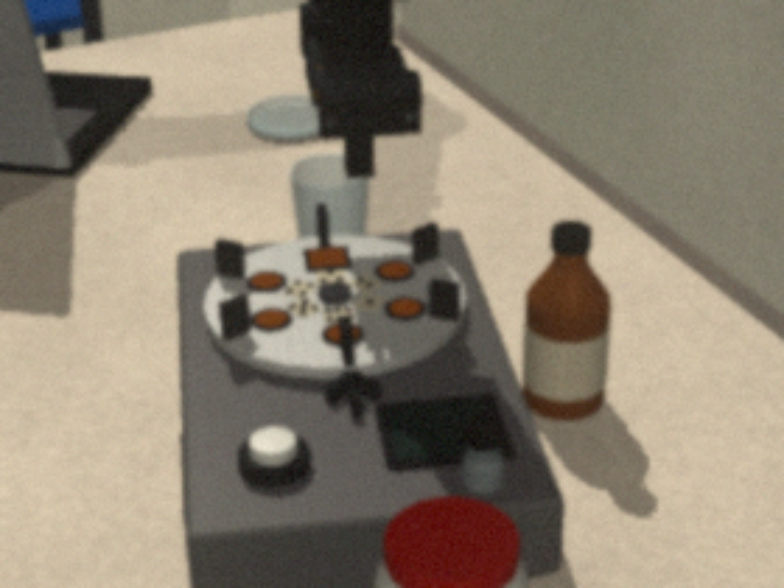

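The fingertips at (358,172) are clear to the right of the square tab at (322,225), above the far side of the wheel. I'll descend.

move_arm([
  [0, 0, 0, 1.3, 0, 0, 0],
  [0, 0, 0, 1.3, 0, 0, 0],
  [0, 0, 0, 1.0, 0, 0, 0],
  [0, 0, 0, 0, 0, 0, 0],
  [0, 0, 0, 0, 0, 0, 0],
])

```text
time_s: 3.22
tool_pos: [0.6422, 0.0663, 0.1302]
tool_rot: [-179.9, -0.1, 163.3]
force: [0.8, -0.2, -0.2]
grip_width: 0.0004
```

```bash
cat > w.py <<'E'
from cell import env
from h import *
o=env.get_obs(); p=case(o['tool_pos'])*1000
print(o['time_s'],'z',o['tool_pos'][2],'yaw',o['tool_rot'][2],'case',p,'ang',np.degrees(np.arctan2(p[1],p[0]))%360,'r',np.hypot(*p),'F',o['force'])
# planned centre positions for tab angles
for phi in (90,105,120,135,150,165,180,195,210,225,240,248):
    a=np.radians(phi); d=4+9.5*abs(np.sin(a))+15*abs(np.cos(a))
    print(phi,(90*np.array([np.cos(a),np.sin(a)])-d*np.array([-np.sin(a),np.cos(a)])).round(1))
E
python3 w.py
```

```text
3.2167 z 0.13019828380030318 yaw 163.3388127940829 case [32.05806731 88.36497879] ang 70.0596564573091 r 94.00047423310548 F [ 0.77163623 -0.24374277 -0.23737318]
90 [13.5 90. ]
105 [-6.8 91.3]
120 [-27.9  87.8]
135 [-48.6  78.7]
150 [-67.1  63.8]
165 [-81.5  43.5]
180 [-90.  19.]
195 [-92.4  -3.1]
210 [-88.8 -26.2]
225 [-78.7 -48.6]
240 [-62.1 -68.1]
248 [-50.8 -76.5]
```

move_arm([
  [0, 0.9, 0.1, 0.4, 0, 0, 0],
  [0, 0.9, 0.1, 0, 0, 0, 0],
  [0, 0.7, 0.0, 0, 0, 0, 0],
  [0, 0.7, 0.0, 0, 0, 0, 0],
  [0, 0.7, 0.0, 0, 0, 0, 0],
])

```text
time_s: 3.63
tool_pos: [0.606, 0.0793, 0.1282]
tool_rot: [180.0, 0.1, 163.3]
force: [1.5, -1.8, 0.9]
grip_width: 0.0005
```

```bash
python3 w.py|head -1
cat > pic.py <<'E'
import sys
from cell import env,viewer
from h import *
o=env.get_obs(); c=viewer.read_camera('top')
cv2.imwrite(f'pics/{sys.argv[1]}.png',cv2.convertScaleAbs(cv2.resize(c['img'][165:320,170:450,::-1],None,fx=2.8,fy=2.8,interpolation=cv2.INTER_CUBIC),alpha=1.8))
c=viewer.read_camera('wrist')
cv2.imwrite(f'pics/{sys.argv[1]}w.png',cv2.convertScaleAbs(c['img'][:,:,::-1],alpha=1.6))
E
python3 pic.py a1
```

```text
3.6333 z 0.1282117642139181 yaw 163.33395157045746 case [-6.3454898  90.53829853] ang 94.00909055851024 r 90.76039191556048 F [ 1.466458   -1.81465735  0.93638616]
```

View pics/a1.png

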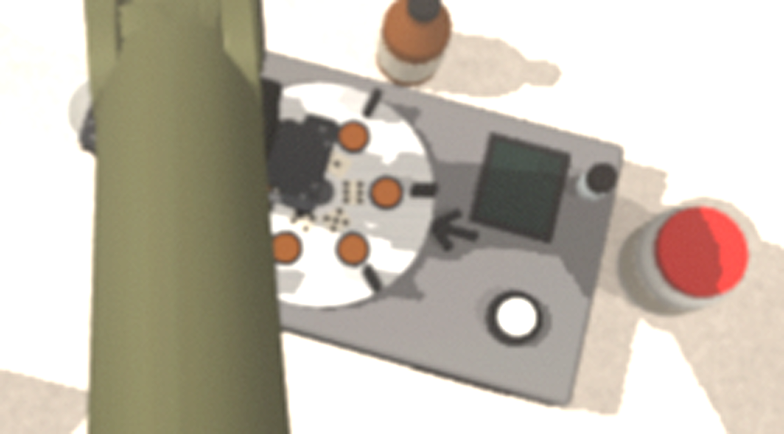

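View pics/a1w.png

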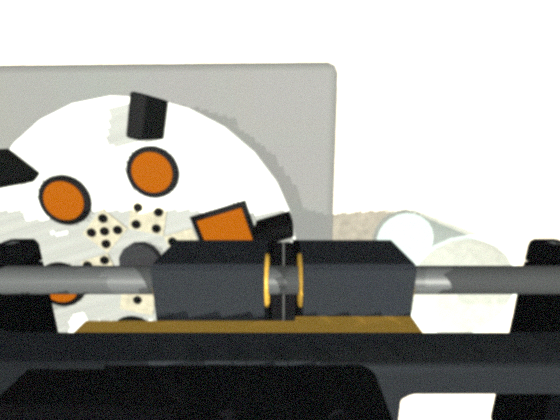

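The wheel has turned about 15° with the tip behind the square tab, and the contact force is small. I'll continue along the arc.

move_arm([
  [0, 0.7, -0.1, 0, 0, 0, 0],
  [0, 0.7, -0.1, 0, 0, 0, 0],
  [0, 0.7, -0.2, 0, 0, 0, 0],
  [0, 0.7, -0.3, 0, 0, 0, 0],
  [0, 0.7, -0.4, 0, 0, 0, 0],
])

```text
time_s: 4.15
tool_pos: [0.5686, 0.0793, 0.1275]
tool_rot: [180.0, -0.0, 163.4]
force: [0.1, 0.2, -0.1]
grip_width: 0.0008
```

```bash
python3 w.py|head -1; python3 pic.py a2
```

```text
4.15 z 0.12751262641586103 yaw 163.3682245257818 case [-42.23799037  79.91364022] ang 117.85848695026273 r 90.38936732062321 F [ 0.1186909   0.24072966 -0.13430983]
```

View pics/a2w.png

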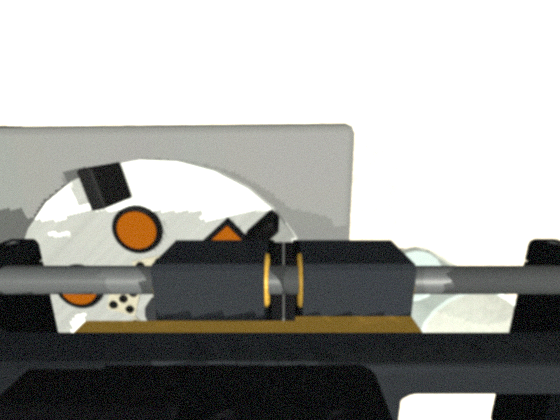

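move_arm([
  [0, 0.9, -0.4, 0, 0, 0, 0],
  [0, 0.8, -0.6, 0, 0, 0, 0],
  [0, 0.7, -0.6, 0, 0, 0, 0],
  [0, 0.6, -0.7, 0, 0, 0, 0],
  [0, 0.5, -0.7, 0, 0, 0, 0],
])

```text
time_s: 4.67
tool_pos: [0.5275, 0.0601, 0.1279]
tool_rot: [179.9, 0.1, 163.4]
force: [2.7, 0.9, -1.1]
grip_width: 0.0007
```

```bash
python3 w.py|head -1; python3 pic.py a3
```

```text
4.6667 z 0.12788915109915092 yaw 163.35172599176545 case [-76.21188659  49.80894101] ang 146.83302758671596 r 91.04494638795416 F [ 2.67057787  0.90466627 -1.10434762]
```

View pics/a3w.png

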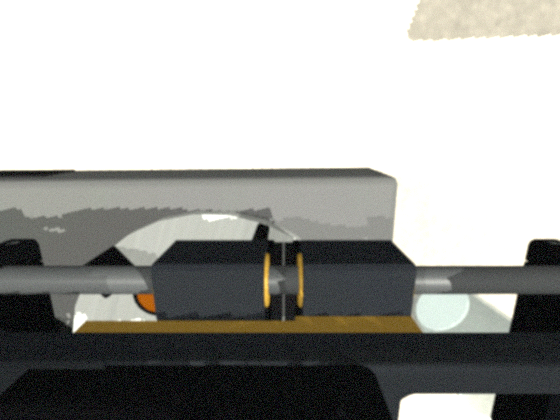

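View pics/a3.png

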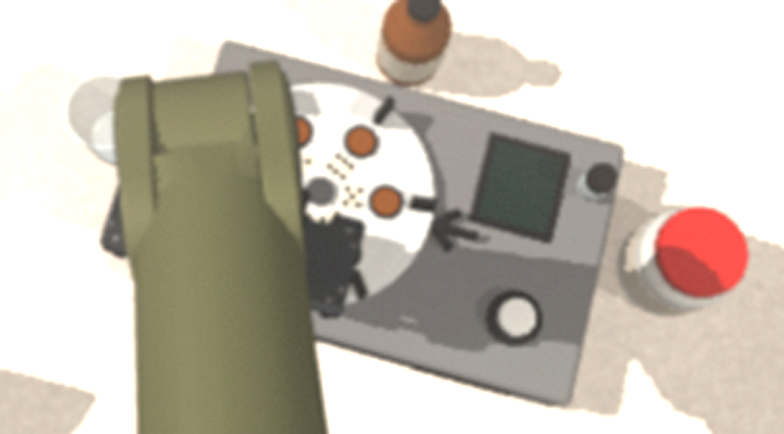

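move_arm([
  [0, 0.4, -0.7, 0, 0, 0, 0],
  [0, 0.4, -0.8, 0, 0, 0, 0],
  [0, 0.4, -0.8, 0, 0, 0, 0],
  [0, 0.2, -0.8, 0, 0, 0, 0],
  [0, 0.1, -0.8, 0, 0, 0, 0],
])

```text
time_s: 5.18
tool_pos: [0.5011, 0.0264, 0.1275]
tool_rot: [-180.0, -0.0, 163.3]
force: [1.6, 0.9, -0.1]
grip_width: 0.0003
```

```bash
python3 w.py|head -1; python3 pic.py a4
```

```text
5.1833 z 0.1274606620414566 yaw 163.33817112979906 case [-91.96361525  10.00554143] ang 173.79070480391042 r 92.50630999949783 F [ 1.57595971  0.9247847  -0.12997594]
```

View pics/a4.png

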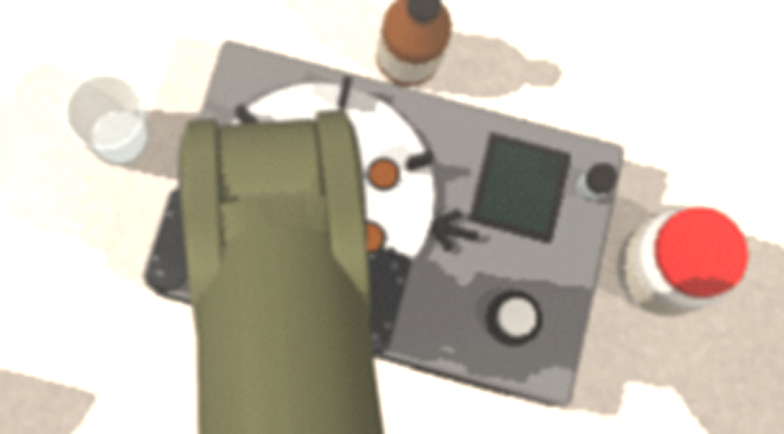

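move_arm([
  [0, 0, -0.7, 0, 0, 0, 0],
  [0, 0, -0.7, 0, 0, 0, 0],
  [0, 0, -0.7, 0, 0, 0, 0],
  [0, -0.1, -0.8, 0, 0, 0, 0],
  [0, -0.2, -0.8, 0, 0, 0, 0],
])

```text
time_s: 5.7
tool_pos: [0.4938, -0.01, 0.1275]
tool_rot: [-180.0, -0.0, 163.3]
force: [-0.0, -0.4, 0.1]
grip_width: 0.0006
```

```bash
python3 w.py|head -1; python3 pic.py a5
```

```text
5.7 z 0.12746139186513752 yaw 163.34062502996872 case [-88.55571546 -26.98200086] ang 196.94543071606952 r 92.57506743243022 F [-0.00974466 -0.40416813  0.11075969]
```

View pics/a5.png

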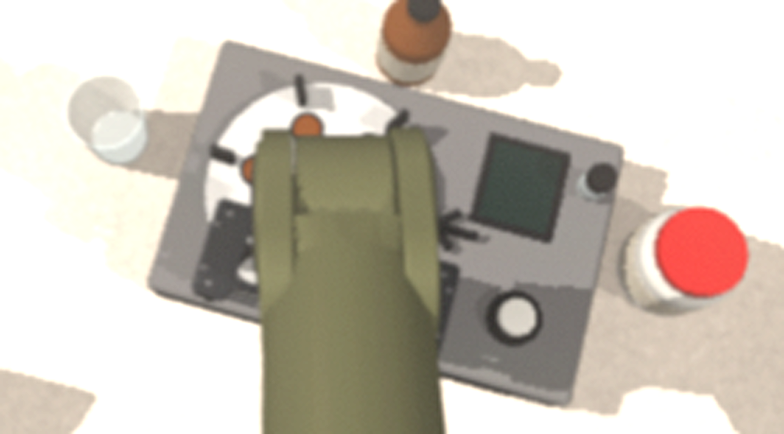

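View pics/a5w.png

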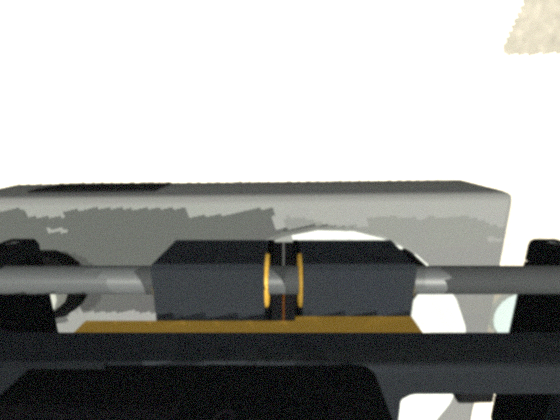

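move_arm([
  [0, -0.3, -0.7, 0, 0, 0, 0],
  [0, -0.3, -0.7, 0, 0, 0, 0],
  [0, -0.4, -0.7, 0, 0, 0, 0],
  [0, -0.5, -0.6, 0, 0, 0, 0],
  [0, -0.5, -0.6, 0, 0, 0, 0],
])

```text
time_s: 6.22
tool_pos: [0.5042, -0.0472, 0.1276]
tool_rot: [-180.0, -0.0, 163.3]
force: [-0.3, 1.0, -0.4]
grip_width: 0.0003
```

```bash
python3 w.py|head -1; python3 pic.py a6
```

```text
6.2167 z 0.12759732957312897 yaw 163.34723252340197 case [-68.08322016 -59.69764708] ang 221.24536895986859 r 90.54906920604117 F [-0.31371918  1.03969779 -0.36083003]
```

View pics/a6.png

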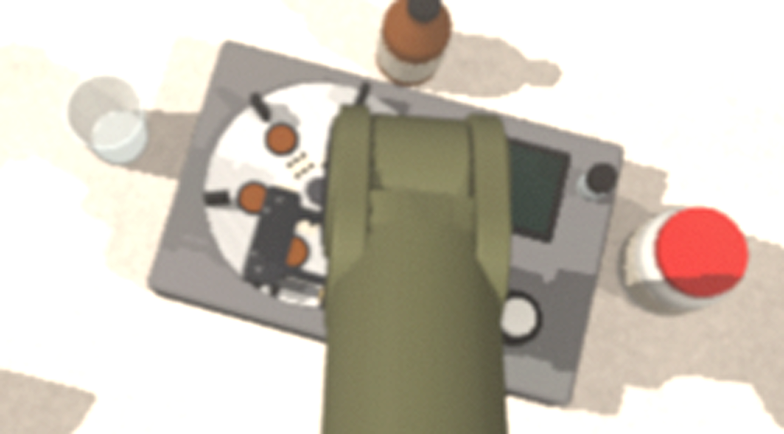

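move_arm([
  [0, -0.6, -0.6, 0, 0, 0, 0],
  [0, -0.6, -0.5, 0, 0, 0, 0],
  [0, -0.5, -0.4, 0, 0, 0, 0],
  [0, 0, 0, 0, 0, 0, 0],
  [0, 0, 0, 0, 0, 0, 0],
])

```text
time_s: 6.73
tool_pos: [0.5161, -0.0666, 0.1275]
tool_rot: [-180.0, 0.0, 163.3]
force: [0.2, -0.2, 0.7]
grip_width: 0.0003
```

```bash
python3 w.py|head -1; python3 pic.py a7
```

```text
6.7333 z 0.12751053915583002 yaw 163.27759781810568 case [-51.14807088 -74.91068617] ang 235.67523195458847 r 90.70686884967643 F [ 0.16066804 -0.20833547  0.70594518]
```

View pics/a7.png

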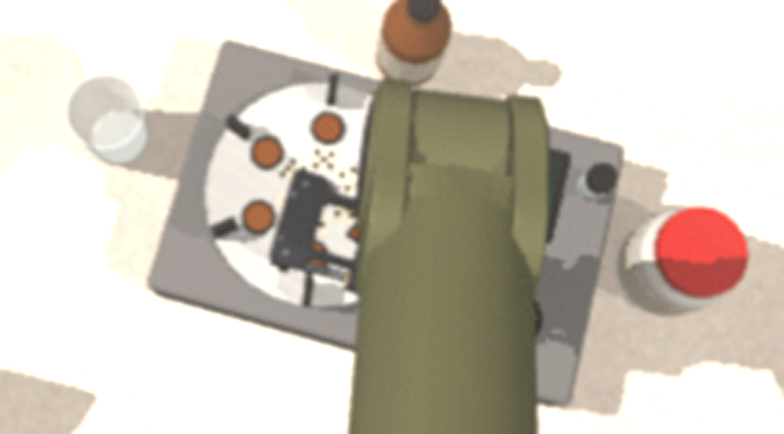

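move_arm([
  [0, 0, 0, 0, 0, 0, 0],
  [0, 0, 0, 0, 0, 0, 0],
  [0, 0, 0, 0, 0, 0, 0],
])

```text
time_s: 7.08
tool_pos: [0.5158, -0.0655, 0.1276]
tool_rot: [180.0, 0.0, 163.4]
force: [-0.4, -0.7, 0.2]
grip_width: 0.0006
```

```bash
python3 w.py|head -1; python3 pic.py a8
```

```text
7.0833 z 0.12759632628083986 yaw 163.36299939936728 case [-51.70813409 -73.91917269] ang 235.02634048432566 r 90.20961823849544 F [-0.42815244 -0.70093261  0.15006552]
```

View pics/a8.png

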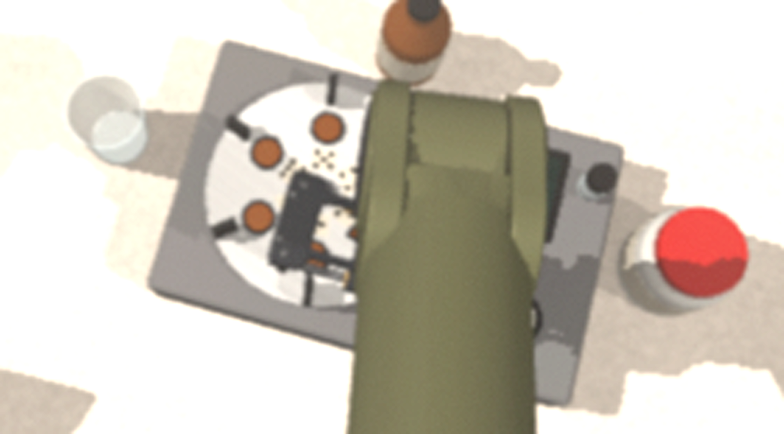

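```bash
cat > ang.py <<'E'
from cell import env,viewer
from h import *
c=viewer.read_camera('top')
for ce,s,p in wins(c,None,(238,332,190,280)):
    q=case(p)*1000; print(ce.round(1),s[2:],q.round(1),np.degrees(np.arctan2(q[1],q[0])).round(1)%360,np.hypot(*q).round(1))
E
python3 ang.py
```

```text
[286.5 210.3] [ 8  8 48] [57.2  9.3] 9.3 58.0
[265.4 219.1] [ 8  7 38] [21.2 53.4] 68.4 57.4
[262.  242.2] [ 8  8 45] [-36.8  44.8] 129.4 58.0
```

View pics/a8w.png

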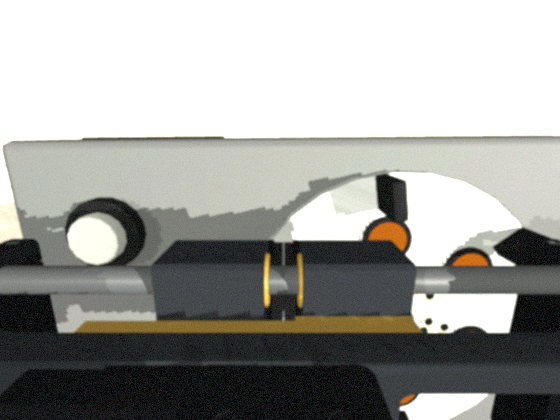

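The wheel is resting about 10° past the ridge instead of snapping on. The visible windows are at 9°, 68° and 129°, so the square tab should be near 249°. I'll push gently a bit further.

move_arm([
  [0, -0.5, -0.4, 0, 0, 0, 0],
  [0, -0.5, -0.3, 0, 0, 0, 0],
  [0, 0, 0, 0, 0, 0, 0],
  [0, 0, 0, 0, 0, 0, 0],
])

```text
time_s: 7.57
tool_pos: [0.5238, -0.076, 0.1276]
tool_rot: [-180.0, 0.0, 163.3]
force: [0.4, 0.5, -0.0]
grip_width: 0.0005
```

```bash
python3 w.py|head -1; python3 ang.py
```

```text
7.5667 z 0.12756265688617757 yaw 163.2785619285071 case [-41.11168315 -81.76596671] ang 243.30688705905678 r 91.51963616359664 F [ 0.40331142  0.5370686  -0.01097913]
[283.7 210.1] [ 8  7 45] [55.7 16.1] 16.1 58.0
[263.3 244.7] [ 8  8 43] [-41.7  40.1] 136.2 57.8
```

move_arm([
  [0, -0.5, -0.2, 0, 0, 0, 0],
  [0, -0.5, -0.2, 0, 0, 0, 0],
  [0, 0, 0, 0, 0, 0, 0],
  [0, 0, 0, 0, 0, 0, 0],
])

```text
time_s: 7.95
tool_pos: [0.5322, -0.0824, 0.1276]
tool_rot: [-180.0, 0.0, 163.3]
force: [-0.7, -0.8, -0.0]
grip_width: 0.0007
```

```bash
python3 w.py|head -1; python3 ang.py; python3 pic.py a9
```

```text
7.95 z 0.12755484076612766 yaw 163.3053043362678 case [-31.21633414 -85.50015371] ang 249.94272719760616 r 91.02052406968834 F [-0.73140439 -0.75690093 -0.04001472]
[279.8 210.3] [ 8  8 41] [52.5 25.3] 25.7 58.3
[301.8 218.3] [ 8  8 49] [ 47.9 -32.5] 325.9 57.9
[302.6 240.5] [ 5 11 36] [ -5.2 -48.8] 263.9 49.1
[265.5 247.8] [ 8  8 43] [-47.7  32.7] 145.6 57.8
```

View pics/a9w.png

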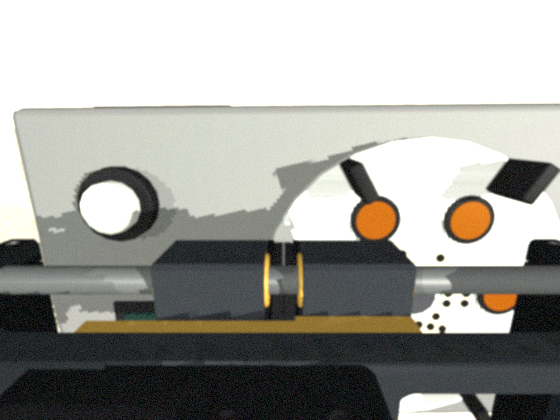

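View pics/a9.png

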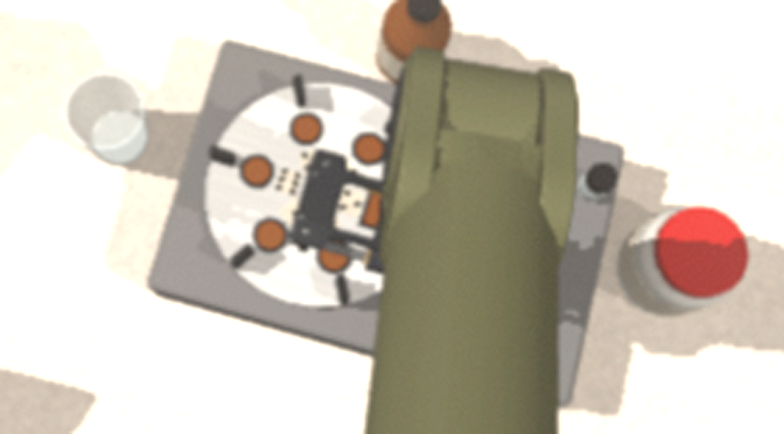

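move_arm([
  [0, -0.5, -0.1, 0, 0, 0, 0],
  [0, 0, 0, 0, 0, 0, 0],
  [0, 0, 0, 0, 0, 0, 0],
])

```text
time_s: 8.35
tool_pos: [0.5367, -0.0845, 0.1276]
tool_rot: [-180.0, 0.0, 163.3]
force: [-0.5, 0.0, 0.4]
grip_width: 0.0006
```

```bash
python3 w.py|head -1; python3 ang.py
```

```text
8.35 z 0.12761115560311548 yaw 163.3346058942004 case [-26.33985799 -86.23280076] ang 253.0146785429746 r 90.16586963281809 F [-0.53137851  0.02153017  0.35405538]
[277.9 210.8] [ 7  7 38] [50.1 29.5] 30.5 58.1
[300.6 216.8] [ 8  8 51] [ 50.8 -28.7] 330.5 58.4
[303.4 238.5] [ 5 11 39] [  0.1 -49.4] 270.1 49.4
[266.9 249.3] [ 8  8 48] [-50.3  28.6] 150.4 57.8
[289.8 256.7] [ 9  7 43] [-52.1 -29.7] 209.7 60.0
```

All windows are now within 0.5° of their detent angles. I'll back the finger off and lift.

move_arm([
  [0, 0.6, 0.2, 0, 0, 0, 0],
  [0, 0.6, 0.2, 0, 0, 0, 0],
  [0, 0, 0, 0, 0, 0, 0],
  [0, 0, 0, -2, 0, 0, 0],
  [0, 0, 0, -3, 0, 0, 0],
])

```text
time_s: 8.82
tool_pos: [0.5234, -0.0765, 0.1753]
tool_rot: [-179.9, -0.4, 163.4]
force: [0.4, -0.6, 0.5]
grip_width: 0.0002
```

move_arm([
  [0, 0, 0, -3, 0, 0, 0],
  [0, 0, 0, -3, 0, 0, 0],
  [0, 3, 0, -2, 0, 0, 0],
  [0, 0, 0, 0, 0, 0, 0],
  [0, 0, 0, 0, 0, 0, 0],
])

```text
time_s: 9.23
tool_pos: [0.4973, -0.0681, 0.2591]
tool_rot: [179.9, 0.2, 163.4]
force: [-0.4, 0.3, 0.1]
grip_width: 0.0004
```

```bash
python3 w.py|head -1; python3 ang.py; python3 pic.py b1
```

```text
9.2333 z 0.25911467556863294 yaw 163.39933386787857 case [-68.69386801 -81.65473884] ang 229.92702825400667 r 106.7068126992019 F [-0.36609593  0.32144134  0.09268354]
[277.9 210.7] [ 7  7 35] [50.3 29.5] 30.4 58.3
[300.6 216.7] [ 8  8 50] [ 51.  -28.6] 330.7 58.5
[261.2 227.3] [ 7  7 36] [-1.7 57.3] 91.7 57.3
```

View pics/b1w.png

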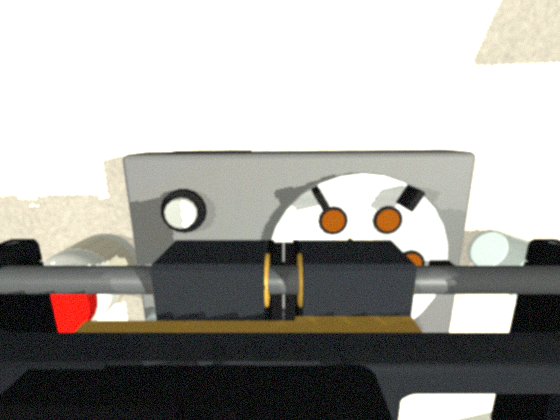

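View pics/b1.png

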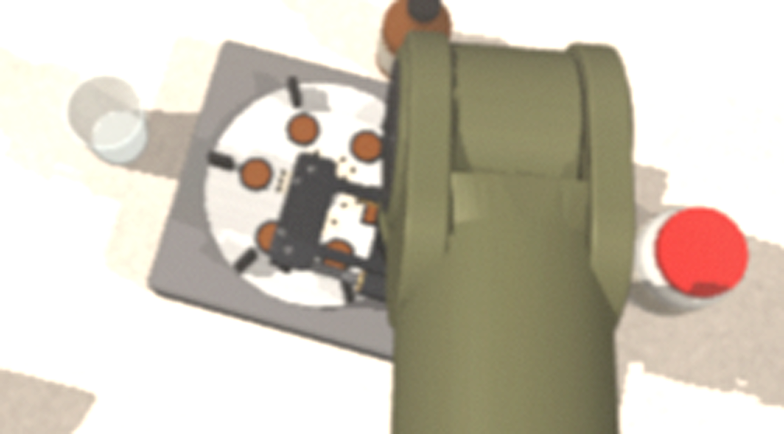

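move_arm([
  [0, -0.3, -3.6, 0, 0, 0, 0],
  [0, -0.3, -3.6, 0, 0, 0, 0],
  [0, -0.3, -3.6, 0, 0, 0, 0],
  [0, 0, 0, 0, 0, 0, 0],
  [0, 0, 0, 0, 0, 0, 0],
])

```text
time_s: 9.8
tool_pos: [0.474, -0.1771, 0.2563]
tool_rot: [-179.9, -0.1, 163.0]
force: [0.8, 0.1, 0.7]
grip_width: 0.0005
```

```bash
python3 w.py|head -1; python3 ang.py; python3 pic.py b2
python3 - <<'E'
from cell import env,viewer
from h import *
o=env.get_obs();c=viewer.read_camera('side'); cv2.imwrite('pics/b2s.png',cv2.convertScaleAbs(cv2.resize(c['img'][120:330,150:430,::-1],None,fx=2.8,fy=2.8),alpha=1.5))
E
```

```text
9.8 z 0.2563232780396026 yaw 163.0196114815401 case [ -60.11986214 -192.79966699] ang 252.6811872739018 r 201.95571151325007 F [0.80395912 0.0966297  0.70478803]
[300.7 216.9] [ 8  7 35] [ 50.7 -29. ] 330.3 58.4
[307.1 239.2] [11 12 98] [  0.9 -58.6] 270.8 58.6
```

View pics/b2s.png

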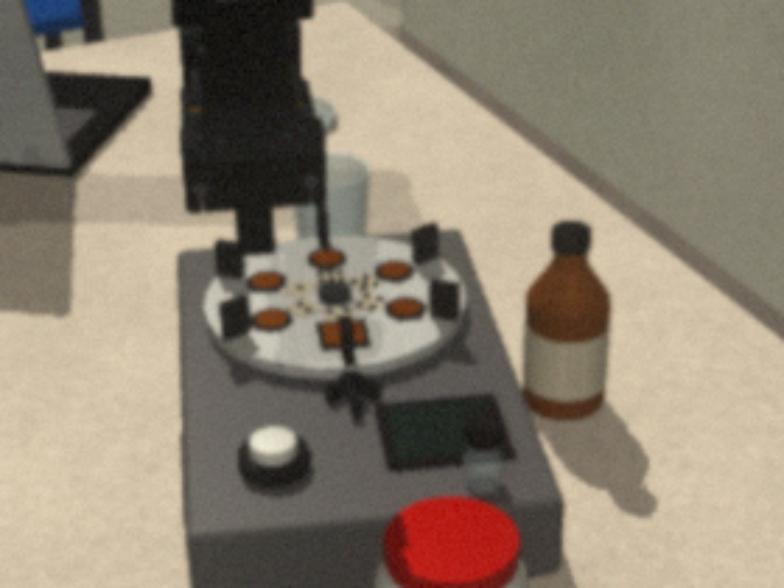

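View pics/b2w.png

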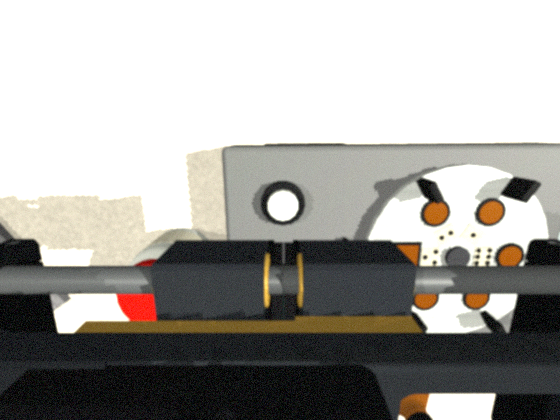

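The side view shows the square window (343,332) at the arrow with its tab over the pointer. The vial, tub, beaker and bottle are where they were, and the finger is above the key. Next I'll go down to the key.

move_arm([
  [0, 0, 0.2, 3, 0, 0, 0],
  [0, 0, 0, 3, 0, 0, 0],
  [0, 0, 0, 3, 0, 0, 0],
  [0, 0, 0, 1.5, 0, 0, 0],
  [0, 0, 0, 0, 0, 0, 0],
])

```text
time_s: 10.42
tool_pos: [0.4732, -0.1705, 0.1486]
tool_rot: [-179.9, -0.4, 163.5]
force: [0.1, -0.8, -0.1]
grip_width: 0.0004
```

move_arm([
  [0, 0, 0, 1, 0, 0, 0],
  [0, 0, 0, 0, 0, 0, 0],
  [0, 0, 0, 0, 0, 0, 0],
])

```text
time_s: 10.67
tool_pos: [0.4762, -0.1724, 0.1432]
tool_rot: [180.0, 0.1, 163.4]
force: [0.1, -0.4, -0.6]
grip_width: 0.0004
```

```bash
python3 w.py|head -1
python3 - <<'E'
from cell import env,viewer
from h import *
o=env.get_obs();c=viewer.read_camera('side'); cv2.imwrite('pics/c1s.png',cv2.convertScaleAbs(cv2.resize(c['img'][180:330,170:370,::-1],None,fx=3.8,fy=3.8),alpha=1.5))
E
```

```text
10.6667 z 0.143232477431314 yaw 163.37774617291532 case [ -59.32697877 -187.72223867] ang 252.46159031401086 r 196.87389187680805 F [ 0.05646393 -0.39890425 -0.64956842]
```

View pics/c1s.png

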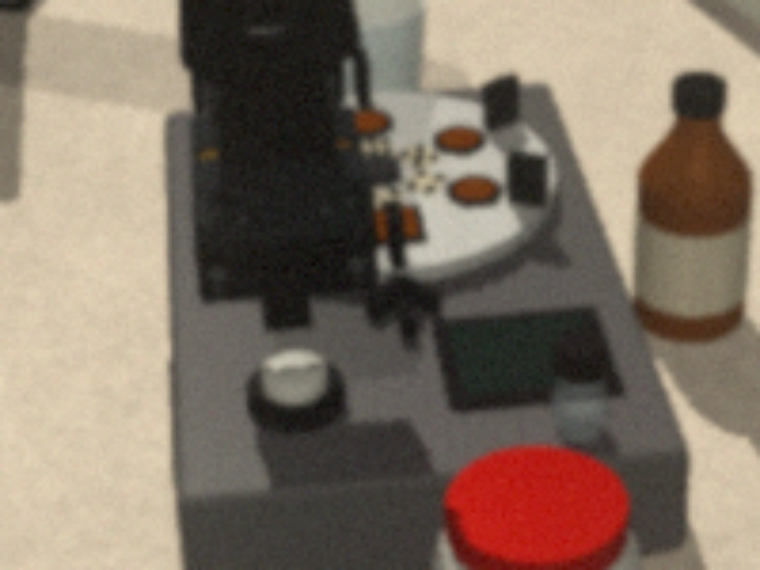

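move_arm([
  [0, 0, -0.2, 1.2, 0, 0, 0],
  [0, 0, 0, 1.0, 0, 0, 0],
  [0, 0, 0, 0, 0, 0, 0],
  [0, 0, 0, 0, 0, 0, 0],
])

```text
time_s: 11.05
tool_pos: [0.4742, -0.1745, 0.1196]
tool_rot: [-180.0, -0.1, 163.3]
force: [0.6, -0.8, 0.3]
grip_width: 0.001
```

```bash
python3 w.py|head -1
```

```text
11.05 z 0.11963397530310954 yaw 163.32080263066152 case [ -60.65381605 -190.25006562] ang 252.31714573674657 r 199.68468361182192 F [ 0.59867952 -0.79447835  0.34812126]
```

move_arm([
  [0, 0, 0, 0.4, 0, 0, 0],
  [0, 0, 0, 0.2, 0, 0, 0],
  [0, 0, 0, 0, 0, 0, 0],
  [0, 0, 0, 0, 0, 0, 0],
])

```text
time_s: 11.38
tool_pos: [0.4754, -0.1748, 0.115]
tool_rot: [180.0, 0.1, 163.3]
force: [0.4, -0.4, 3.3]
grip_width: 0.0007
```

move_arm([
  [0, 0, 0, 0.1, 0, 0, 0],
  [0, 0, 0, 0.1, 0, 0, 0],
  [0, 0, 0, 0, 0, 0, 0],
  [0, 0, 0, 0, 0, 0, 0],
])

```text
time_s: 11.72
tool_pos: [0.4754, -0.1748, 0.1129]
tool_rot: [180.0, 0.1, 163.3]
force: [0.1, -0.9, 4.6]
grip_width: 0.0005
```

move_arm([
  [0, 0, 0, 0.1, 0, 0, 0],
  [0, 0, 0, 0, 0, 0, 0],
  [0, 0, 0, 0, 0, 0, 0],
])

```text
time_s: 11.97
tool_pos: [0.4754, -0.1748, 0.1118]
tool_rot: [180.0, 0.1, 163.3]
force: [1.4, -1.2, 5.5]
grip_width: 0.0008
```

```bash
python3 w.py|head -1;python3 - <<'E'
from cell import env,viewer
from h import *
o=env.get_obs();c=viewer.read_camera('side'); cv2.imwrite('pics/c2s.png',cv2.convertScaleAbs(cv2.resize(c['img'][180:330,170:370,::-1],None,fx=3.8,fy=3.8),alpha=1.5))
E
```

```text
11.9667 z 0.11181275837357242 yaw 163.33564937488214 case [ -59.48027719 -190.18663971] ang 252.633089828974 r 199.27082400567159 F [ 1.38860552 -1.1841428   5.53795104]
```

View pics/c2s.png

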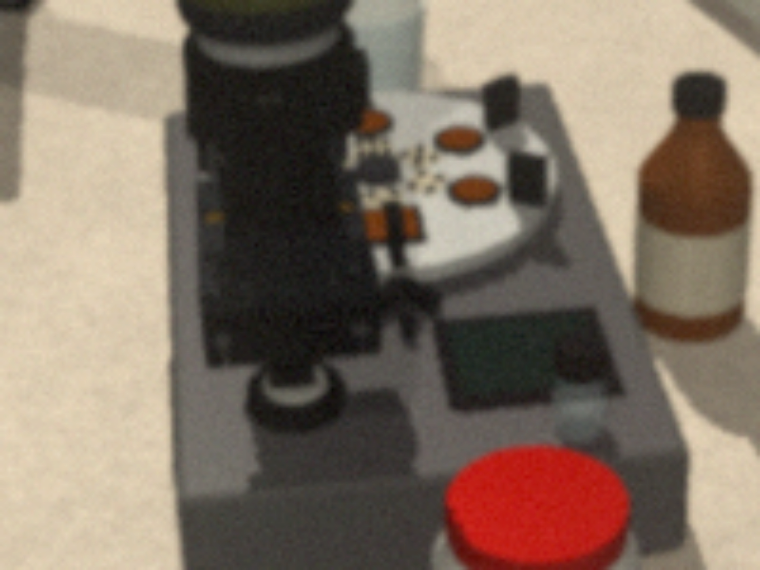

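The key at (297,388) is visibly down, with the fingertips centred on it and 5.5 N on the wrist. I'll release it and lift straight up.

move_arm([
  [0, 0, 0, -0.5, 0, 0, 0],
  [0, 0, 0, -1, 0, 0, 0],
  [0, 0, 0, -2, 0, 0, 0],
  [0, 0, 0, -3, 0, 0, 0],
  [0, 0, 0, -3, 0, 0, 0],
])

```text
time_s: 12.43
tool_pos: [0.4732, -0.1739, 0.2068]
tool_rot: [-180.0, -0.2, 163.3]
force: [1.1, 0.5, 0.6]
grip_width: 0.0005
```

move_arm([
  [0, 0, 0, -3, 0, 0, 0],
  [0, 0, 0, -3, 0, 0, 0],
  [0, 2, -3, 0, 0, 0, 0],
  [0, 2, -3, 0, 0, 0, 0],
  [0, 0, 0, 0, 0, 0, 0],
])

```text
time_s: 12.85
tool_pos: [0.414, -0.2257, 0.2673]
tool_rot: [-180.0, -0.1, 162.9]
force: [0.6, -1.0, -0.9]
grip_width: 0.0005
```

```bash
python3 w.py|head -1; python3 ang.py; python3 pic.py d1
python3 - <<'E'
from cell import env,viewer
from h import *
o=env.get_obs();c=viewer.read_camera('side'); cv2.imwrite('pics/d1s.png',cv2.convertScaleAbs(cv2.resize(c['img'][120:330,150:430,::-1],None,fx=2.8,fy=2.8),alpha=1.5))
E
```

```text
12.85 z 0.2672863939157485 yaw 162.8615864326295 case [-103.83094737 -256.43241607] ang 247.9566942508299 r 276.65583247616513 F [ 0.62072255 -1.00633567 -0.88609034]
[300.7 217. ] [ 8  7 36] [ 50.5 -29. ] 330.2 58.2
[307.  239.4] [12 12 96] [  0.4 -58.5] 270.4 58.5
[290.1 255.6] [ 8  8 36] [-49.5 -29.6] 210.9 57.7
```

View pics/d1s.png

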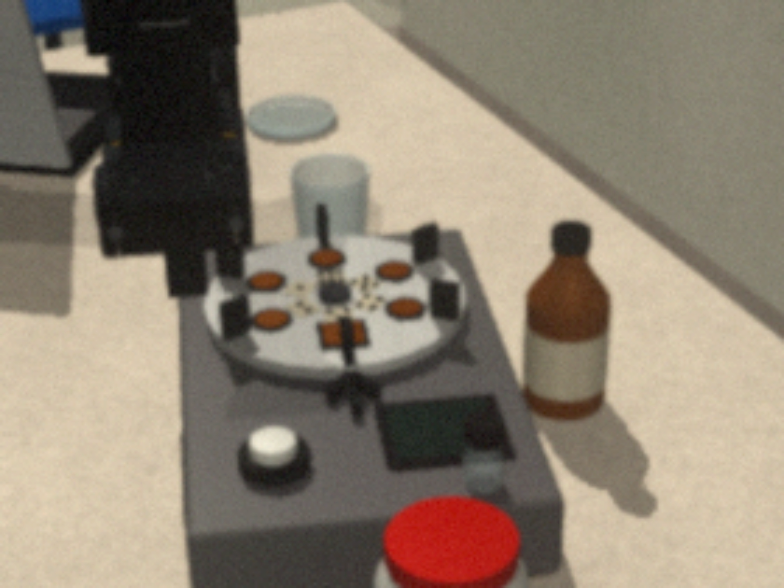

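View pics/d1.png

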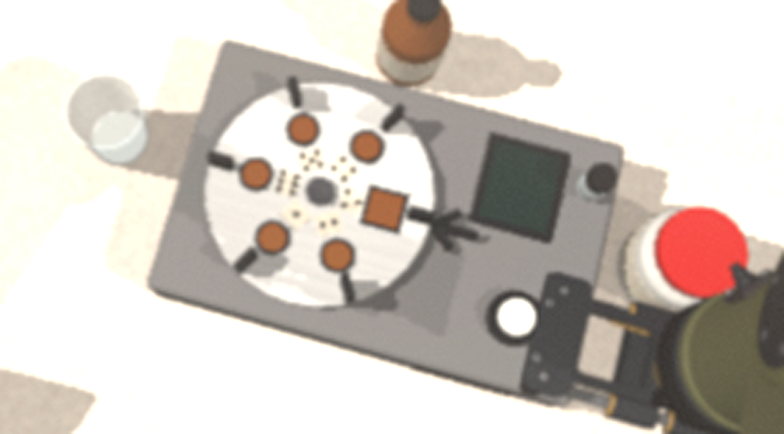

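The square window is in place at the pointer, with its zoomed centre at (385,209) and an angle of 270.4°. The key is up, and the case corners and all the objects are where they were at the start. The robot is clear, so I'll sign off.

move_arm([
  [0, 0, 0, 0, 0, 0, 0],
  [0, 0, 0, 0, 0, 0, 0],
  [0, 0, 0, 0, 0, 0, 0],
])

```text
time_s: 13.3
tool_pos: [0.4198, -0.2199, 0.2663]
tool_rot: [-180.0, -0.1, 163.4]
force: [0.2, 0.6, 0.5]
grip_width: 0.0004
```

```bash
python3 -c "
from cell import job
print(job.sign_off())"
```

```text
the job is handed in; nothing more can be done
None
```

The square window is clicked in at the pointer, the start key has been pressed and has come back up, and the job is handed in at about 13.3 s. I pushed the square window's tab anticlockwise with the closed fingertips through three detents (180°), then pressed the key once.

**Last checks:**
- **Wheel:** the square window measured 270.4° in the case frame against 270° for the pointer, 58.5 mm from the axis.
- **Key:** at the press the wrist read 5.5 N and the tip was about 5 mm below the key's resting height, so past the 4 mm that counts. The last pictures show it up again.
- **Surroundings:** the case, vial, beaker, tub and bottle looked unmoved in the top and side pictures. I judged this by eye and did not measure it.
- **Robot:** it was clear of everything at hand-in.

**One thing disagreed:** on the last step the wheel did not snap on by itself after the ridge. It rested about 10° past it, so I guided it gently into the detent. It held there after I backed the finger off and through the key press.

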